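# Open the push-and-turn filler cap of a bench parts washer

## Task

Open the parts-washer tank: push its red spring-loaded cap down, turn it anticlockwise past the safety stop and on until you feel its end stop, without forcing it there, then lift it off. Set the cap down gently, right way up, flat on the floor of the blue drip tray and let go of it. Leave the bottle, the dial cluster and the brush where they are.

Things in the scene. Friction and masses are not known exactly. Their poses are not given: they have to be found in the camera images.
- tank: Grey steel parts-washer tank, 250 x 200 mm seen from above, 90 mm high, fixed to the bench. Origin at the centre of its underside, z up. The filler collar sits in the middle of its top.
- collar: Round steel bayonet collar, 122 mm across, fixed to the tank's top; origin on its axis, level with the tank's top (90 mm above the bench), z up. Two hooked roofs, half a turn apart, radius 44 to 61 mm, 21 to 27 mm above this origin, hold down the cap's two ears. Locked, the ears lie along the collar's x axis, within 5 degrees of play.
- safety_stop (a point): Lower edge of one of the two safety stops (the other is half a turn round): each hangs 4.5 mm below its roof, just anticlockwise (seen from above) of a locked ear. An ear passes under it only while the cap is pushed down by more than 4.5 mm, from locked until the cap has turned about 40 degrees. After that no push is needed.
- collar_top (a point): On the collar's axis, level with the roofs' top (27 mm above its origin). Past the safety stop an ear slides under a yellow piece of roof to an open gap closed by a yellow end stop. There the spring raises the cap 3 mm and it lifts straight out. The setting varies: end stop met 55 to 80 degrees from the collar's x; the cap lifts out there or up to 8 degrees short. Over 3 N m there spoils it.
- cap_grip (a point): Centre of the upright grip bar of the red cap (loose, about 250 g): bar 70 mm long (its x), 20 mm thick (its y), 30 mm high, this point half-way up. It stands on a disc 84 mm across, 18 mm thick: its top 15 mm, its flat underside 33 mm below this point. Two black ears in line with the bar, 20 mm wide, 7 mm thick, reach 54 mm from the axis. Locked, this point is 47 mm above the collar's origin.
- spring (a point): Top of the rubber-faced spring plunger under the cap, on the collar's axis (hidden while the cap is on). It pushes the cap up: about 6 N of push starts it moving, about 12 N holds it fully down, 8.5 mm lower, on a hard stop. Turned while up, the ears rub on the roof (up to about 0.5 N m).
- tray: Blue drip tray, 200 x 200 mm outside, 28 mm high, walls and floor about 4 mm, fixed to the bench; origin at the centre of its underside, sides along its x and y.
- spray: Bystander: closed clear bottle, 64 mm across, 160 mm high; origin at the centre of its foot.
- cluster: Bystander: black car instrument cluster with two dials, 90 x 200 mm, 46 mm high, lying flat; origin at the centre of its underside.
- brush: Bystander: hand brush, 180 mm long, lying along its x; origin under its middle.
Things that resemble listed ones, but are neither listed nor needed, are in the scene too. Of the things shaped like the part that bears cap_grip, the red one is meant.

How it is judged:
On the way, in this order (a step that is already met when the one before it is completed fails the run):
1. the cap is pushed in while locked (down by at least 3.5 mm) (z of cap_grip in the frame of collar below 0.0435 m and angle between the x axis of cap_grip and the x axis of collar, either way round below 0.4 rad).
2. the cap is turned past its safety stop (more than 40 degrees) while still in the collar (angle between the x axis of cap_grip and the x axis of collar, either way round above 0.7 rad and z of cap_grip in the frame of collar below 0.055 m and horizontal distance between cap_grip and collar below 0.008 m).
3. the cap is lifted off the collar (z of cap_grip in the frame of collar above 0.075 m), for 0.1 s.
At the end, for the whole second after the job is handed in: The cap stands still and right way up (within 0.1 rad) with its underside flat on the floor of the blue tray (grip point less than 42 mm above the tray's underside and within 60 mm of its middle along each side) (x of cap_grip in the frame of tray between -0.06 and 0.06 m and y of cap_grip in the frame of tray between -0.06 and 0.06 m and z of cap_grip in the frame of tray below 0.042 m and angle between cap_grip's own z axis and vertical below 0.1 rad and linear speed of cap below 0.02 m/s); the robot touches nothing.
It fails at once if the cap is dropped or flung (faster than 0.7 m/s with no finger on it) (linear speed of cap above 0.7 m/s and contact force between the fingers and cap below 0.05 N).
It fails at once if the bottle, the cluster or the brush is moved by more than 30 mm (distance of any of spray, cluster, brush from where it was at the start of the episode above 0.03 m).
It fails at once if the cap is forced against the collar (over 120 N between them, all contacts added) (contact force between cap and collar above 120 N).
It also fails if it takes over 54 s, if anything falls off the work surface, if the arm or the gripper's body presses on something with over 40 N, if the wrist force passes 120 N, or if a joint passes its speed limit or range.

## Robot

A 6-joint arm with a two-finger parallel gripper is mounted at the origin on the work surface. World frame = base frame: x ahead of the robot, y to its left, z up, the work surface at z = 0. Lengths are in m, angles in rad, forces in N, time in s.
With the tool pointing down it reaches from about 0.4 to 0.825 m from the base axis. Payload 7 kg.
Tool frame: the origin (TCP) lies at the centre of the arm's flange, where the gripper is bolted on; the fingertips stand 178 mm ahead of it and the grasp point (between the pads) lies 159 mm ahead of it; z points along the fingers, y is the direction in which the jaws open and shut (so a half turn about z gives the same grasp; the last joint's range is limited). The gripper opens to 88 mm and grips with 3 to 60 N. Pads are 19 mm wide; open, the fingers measure 130 mm over their backs; the gripper's body (78 mm by 193 mm) begins 47 mm behind the grasp point.
Start: joints at [0.288, 0.359, 0.012, 0, -1.224, -0.288], TCP at [0.675, -0, 0.405] pointing down, gripper open.
Joint ranges: [-3.07, 3.07], [-1.43, 2.12], [-1.02, 1.25], [-3.03, 1.67], [-3.05, -0], [-3.03, 3.03]. Speed limits (rad/s): [2.39, 2.39, 3.01, 3.14, 3.14, 3.14].

## Interface

Orientations are given as [roll, pitch, yaw] about the fixed x, y, z axes, in that order (R = Rz(yaw) Ry(pitch) Rx(roll)).
In Python, from station import * gives the robot as it stands.
- The arm moves only by the tool send_rows, never from a script. Its argument "motion" is a list of rows, each an object with "offset": the shift along the tool's x, y, z in cm, a list of three; "turn": the turn about the tool's z in degrees. In form: [{"offset": [x, y, z], "turn": turn}, ...]. A call has 1 to 8 rows; each row is the pose to reach, as a shift and turn from the pose commanded when the call began, along the tool's axes at that moment; what a row does not reach only later rows make up. A row lasts 1/10 s, in which the tool goes at most 50 mm and 8.59 degrees, less where a joint would pass 70% of its speed; a pose out of reach is approached as far as the arm can. A call with a gripper value outside its range is refused whole. "hand" is the opening, from -1 (shut) to 1 (fully open), set as the call begins (left out, the last holds). The fingers move at their own pace and stop on an object; "squeeze" is the grip in N (left out, the last holds). Time passes only in rows, so rows that repeat a pose let the fingers close. It gives the time, the measured TCP pose, the force and the opening at its end, in the units of the state.
- get_state(): the state, without advancing time (a new reading comes with each control period).
- grab_frame(name): name is "scene" or "side" or "wrist"; returns a dict with "frame" (480x640x3 uint8, blue, green, red), "range_z" (480x640 float32, m along the optical axis (not along the pixel's ray), 0 where there is no reading), "vertical_fov" (degrees; the focal length in pixels is half the picture's height over the tangent of half this angle, whatever the lens; pixels are square), "cx", "cy" (the principal point, pixels), "k1" (the pictures are not rectified: a ray, as slopes to the right and down, at radius r is drawn at 1 + k1 r^2 times it, then the intrinsics apply), "cam_to_world" (4x4, takes a point from camera to world coordinates). Camera axes: x right, y up, looking along -z (the intrinsics and any distortion apply to the point x, -y, -z); pixel columns grow to the right and rows downward; lengths in m; the calibration is good to about 2 mm. A picture is of the moment at which its call begins.
- job_done(): hands the job in, once; it reports no verdict.
The state is a dict: "t": time; "q": joint angles; "qd": joint speeds; "joint_efforts": joint torques, N m; "eef_pos": TCP position; "ee_rot": TCP orientation; "force": force on the tool from outside, world axes, zero at the start; "moment": the same for the moment, N m; "width": finger opening in m.
Only numpy, scipy, OpenCV 4.12 (cv2) and the standard library are available. Lean on these libraries where they do the work, as an engineer would, in place of code of your own. Each camera call takes 0.05 s, during which the arm holds its last target. There are 200 camera calls.

## Working session

There is one attempt and no reset: what is moved stays moved. The work goes in short steps, Python scripts to look and compute and a tool call to move; the robot and the scene stay as the last step left them, time stands still between calls to the robot, and variables do not carry over. Pictures are saved under pics/ and viewed, about 8 in all and at most 12, crops included, and the job is handed in when it is done.

Besides the shell and the picture viewer there is one more tool, called after "Call:" as name([rows], argument=value, ...), one row to a line, values as JSON. send_rows: Moves the arm, as the interface text tells. Its arguments: {"type":"object","properties":{"motion":{"type":"array"},"hand":{"type":"number"},"squeeze":{"type":"number"}},"required":["motion"]}

```bash
mkdir -p pics; ls
cat > h.py <<'E'
from station import *
import numpy as np, cv2
def cast(f,u,v,z=None):
    """pixel -> world; z plane height, or None to use depth"""
    F=240/np.tan(np.radians(f["vertical_fov"])/2); k=f["k1"]
    K=np.array([[F,0,f["cx"]],[0,F,f["cy"]],[0,0,1.]])
    uv=np.array([[[u,v]]],float)
    s=cv2.undistortPoints(uv,K,np.array([k,0,0,0.]))[0,0]
    d=np.array([s[0],-s[1],-1.]); T=np.array(f["cam_to_world"])
    w=T[:3,:3]@d; o=T[:3,3]
    t=(z-o[2])/w[2] if z is not None else f["range_z"][int(round(v)),int(round(u))]
    return o+t*w
E
python3 - <<'E'
from h import *
a=grab_frame("scene");b=grab_frame("side");c=grab_frame("wrist")
import pickle;pickle.dump([a,b,c],open('f0.pkl','wb'))
for n,f in zip("abc",(a,b,c)): print({k:(v if k not in("frame","range_z") else 0) for k,v in f.items()}); cv2.imwrite(f'pics/{n}.png',f["frame"])
print(get_state())
E
```

```text
pics
{'frame': 0, 'range_z': 0, 'vertical_fov': 51.13125905041502, 'cx': 319.40135037985823, 'cy': 244.63514005870726, 'k1': -0.09951189259211127, 'cam_to_world': array([[ 0.77214779, -0.53771959,  0.3385933 ,  0.82917757],
       [ 0.63543829,  0.65544433, -0.40817999, -0.48024012],
       [-0.00244268,  0.53033043,  0.84778751,  0.94850343],
       [ 0.        ,  0.        ,  0.        ,  1.        ]])}
{'frame': 0, 'range_z': 0, 'vertical_fov': 51.92802106582402, 'cx': 317.24149357109735, 'cy': 229.66016783331455, 'k1': -0.014732872682931766, 'cam_to_world': array([[ 0.98532948,  0.11136146, -0.12932302,  0.35483575],
       [-0.1704048 ,  0.6003208 , -0.78139435, -0.96119731],
       [-0.00938192,  0.79196816,  0.61049031,  0.81040318],
       [ 0.        ,  0.        ,  0.        ,  1.        ]])}
{'frame': 0, 'range_z': 0, 'vertical_fov': 71.55922010846461, 'cx': 318.47680303554415, 'cy': 239.83570364680813, 'k1': -0.03309920861236358, 'cam_to_world': array([[-9.99998858e-01, -9.62364290e-04,  1.16498119e-03,
         6.74432882e-01],
       [ 6.20523201e-04, -9.64494793e-01, -
[... 190 characters left out ...]
     1.00000000e+00]])}
{'t': 0.15, 'q': array([ 2.88101140e-01,  3.59214002e-01,  1.12864398e-02, -2.75462483e-04,
       -1.22412039e+00, -2.88083951e-01]), 'qd': array([-2.98523527e-06, -2.26332043e-03,  2.09935410e-03,  1.11675689e-03,
        1.01305061e-03,  7.54933008e-04]), 'joint_efforts': array([ 1.39394037e-04, -5.83274567e+01,  2.93289685e+01,  7.00122759e+00,
        8.75052094e-03, -9.76538854e-05]), 'eef_pos': array([ 6.74853206e-01, -7.38034076e-07,  4.03946875e-01]), 'ee_rot': array([ 3.14031902e+00, -1.07325046e-04, -1.57087283e+00]), 'force': array([-0.10287406, -0.12884579, -0.65580881]), 'moment': array([0.00167638, 0.03442289, 0.00517604]), 'width': 0.08728832467833572}
```

View pics/a.png

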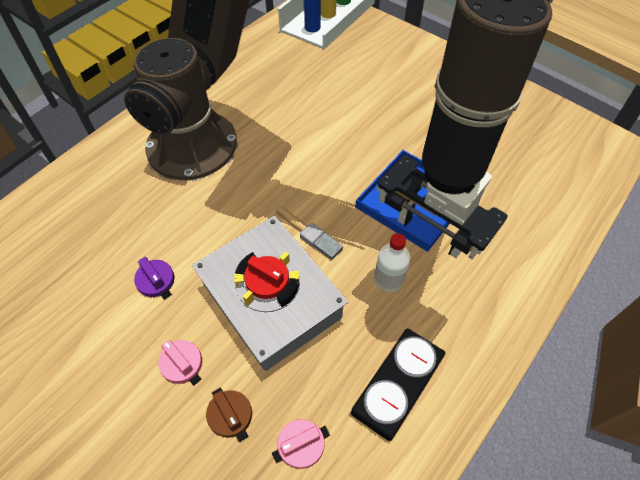

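View pics/c.png

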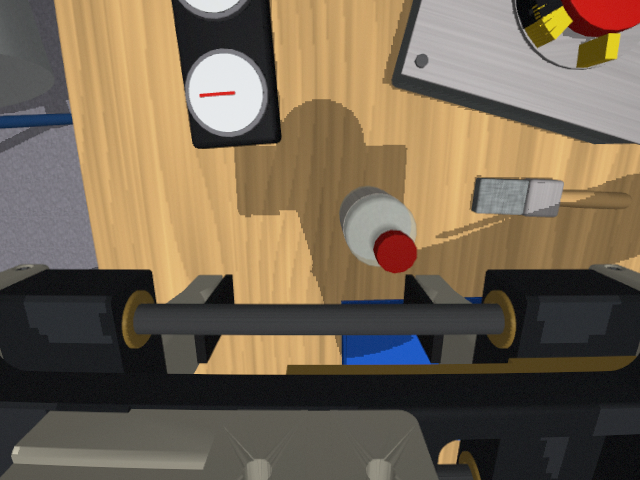

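Scene: the red cap is at about (267,275) on the tank, tank corners are near (272,222), (198,267), (265,365) and (345,300). The tray is at about (405,200), partly under the gripper. The bottle is at (393,265), the brush at (315,235) and the cluster at (398,385). The wrist view shows the bottle, brush and tank corner.

```bash
cat >> h.py <<'E'
def cloud(f):
    F=240/np.tan(np.radians(f["vertical_fov"])/2)
    K=np.array([[F,0,f["cx"]],[0,F,f["cy"]],[0,0,1.]])
    g=np.stack(np.meshgrid(np.arange(640.),np.arange(480.)),-1).reshape(-1,1,2)
    s=cv2.undistortPoints(g,K,np.array([f["k1"],0,0,0.])).reshape(480,640,2)
    z=f["range_z"]; P=np.stack([s[...,0]*z,-s[...,1]*z,-z],-1); T=np.array(f["cam_to_world"])
    return P@T[:3,:3].T+T[:3,3]
def rect(p): 
    (c,s,a)=cv2.minAreaRect((p[:,:2]*1000).astype(np.float32)); return np.round(c,1),np.round(s,1),round(a,1),len(p)
E
python3 - <<'E'
from h import *
import pickle
A,B,C=pickle.load(open('f0.pkl','rb'))
for n,f in (("scene",A),("side",B)):
    P=cloud(f); h=cv2.cvtColor(f["frame"],cv2.COLOR_BGR2HSV); ok=f["range_z"]>0
    H,S,V=h[...,0],h[...,1],h[...,2]; z=P[...,2]
    red=((H<6)|(H>174))&(S>150)&(V>60)&ok
    m=red&(z>.146)&(z<.16)&(P[...,0]<.8); n_,lab,st,ce=cv2.connectedComponentsWithStats(m.astype(np.uint8))
    for i in range(1,n_):
        if st[i,4]>25: print(n,"redtop",rect(P[lab==i]),P[lab==i].mean(0).round(4),ce[i].round())
    blue=(H>100)&(H<125)&(S>150)&ok&(z<.2)
    m=blue&(z>-.01)&(z<.04); n_,lab,st,ce=cv2.connectedComponentsWithStats(m.astype(np.uint8))
    for i in range(1,n_):
        if st[i,4]>300: q=P[lab==i]; print(n,"blue",rect(q),q.min(0).round(3),q.max(0).round(3)); 
    m=ok&(abs(z-.09)<.006)&(S<60); n_,lab,st,ce=cv2.connectedComponentsWithStats(m.astype(np.uint8))
    for i in range(1,n_):
        if st[i,4]>800: print(n,"tank",rect(P[lab==i]),np.median(P[lab==i][:,2]))
    yel=(H>22)&(H<34)&(S>180)&ok&(z>.1)&(z<.13)&(V>80)&(P[...,1]<1); n_,lab,st,ce=cv2.connectedComponentsWithStats(yel.astype(np.uint8))
    for i in range(1,n_):
        if st[i,4]>15: print(n,"yel",rect(P[lab==i]),P[lab==i].mean(0).round(3),ce[i].round())
    m=red&(z>.05)&(z<.17); n_,lab,st,ce=cv2.connectedComponentsWithStats(m.astype(np.uint8))
    for i in range(1,n_):
        if st[i,4]>25: print(n,"red",rect(P[lab==i]),P[lab==i].min(0).round(3),P[lab==i].max(0).round(3))
f=B["frame"]; cv2.imwrite('pics/b2.png',f)
c=A["frame"][200:380,180:360]; cv2.imwrite('pics/a2.png',cv2.resize(c,(600,600),interpolation=cv2.INTER_CUBIC))
E
```

```text
scene redtop (array([622.1,  -5.4]), array([27.4, 15.5]), 18.7, 81) [ 0.624  -0.0073  0.1549] [396. 245.]
scene redtop (array([ 464. , -197.5]), array([70.6, 20.3]), 6.7, 365) [ 0.464  -0.1985  0.152 ] [264. 267.]
scene blue (array([539.8, 221.4]), array([209.8, 226. ]), 1.5, 2119) [ 0.433  0.107 -0.001] [0.647 0.332 0.035]
scene tank (array([ 463.7, -197.5]), array([201.3, 252.6]), 76.0, 9356) 0.09052739707968732
scene yel (array([ 465.8, -147.4]), array([15.5,  7.2]), 63.4, 36) [ 0.466 -0.147  0.115] [285. 259.]
scene yel (array([ 469.6, -250.8]), array([16.7,  5.4]), 74.5, 50) [ 0.469 -0.251  0.113] [249. 298.]
scene red (array([6.208e+02, 6.000e-01]), array([27.2, 28.3]), 32.1, 207) [ 0.607 -0.013  0.145] [0.635 0.015 0.164]
scene red (array([ 464.5, -198.2]), array([83.6, 83.4]), 29.9, 1487) [ 0.412 -0.239  0.106] [ 0.506 -0.156  0.156]
side redtop (array([617.1,  -3.2]), array([24.1, 25.3]), 5.9, 71) [ 0.6162 -0.007   0.1549] [359. 195.]
side redtop (array([ 461. , -199.6]), array([68.1, 23.1]), 7.7, 215) [ 0.4577 -0.2033  0.1505] [307. 257.]
side blue (array([541.2, 208.3]), array([196.8, 203. ]), 1.4, 1851) [ 0.442  0.105 -0.002] [0.639 0.31  0.031]
side tank (array([ 462. , -198.4]), array([204.7, 249.8]), 76.6, 5961) 0.08955966599981058
side red (array([617.1,  -3.2]), array([24.1, 25.3]), 5.9, 94) [ 0.605 -0.016  0.146] [0.63  0.011 0.162]
side red (array([ 460.6, -213.2]), array([57.8, 82.8]), 85.5, 1000) [ 0.421 -0.242  0.104] [ 0.504 -0.182  0.155]
```

View pics/b2.png

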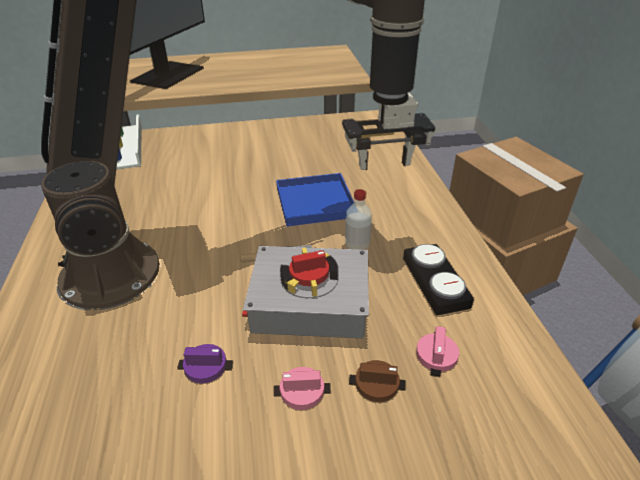

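View pics/a2.png

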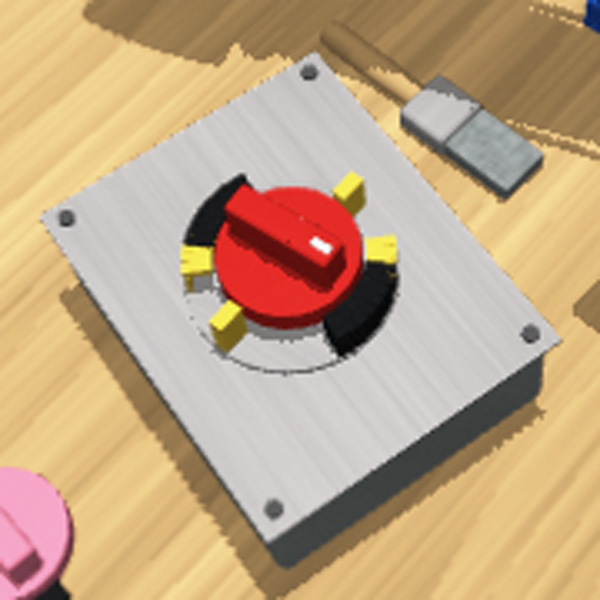

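The wrist and side views agree: cap and tank centre are at about (0.4635, -0.198), with the bar at about 7°. In the crop, the bar runs from (240,200) to (330,260), with the yellow roof pieces and end stops anticlockwise of its ends. The tray centre is near (0.541, 0.208). I'll move above the cap with the jaws across the bar.

Call:
send_rows([
  {"offset": [3, 3, 0], "turn": 8},
  {"offset": [6.5, 7, 0], "turn": 16},
  {"offset": [10, 10.5, 0], "turn": 24},
  {"offset": [13.5, 14, 0], "turn": 32},
  {"offset": [16.5, 17.5, 0], "turn": 40},
  {"offset": [18.5, 19.8, 0], "turn": 48},
  {"offset": [19.5, 21, 0], "turn": 56},
  {"offset": [19.8, 21.1, 0], "turn": 64},
], hand=1)

```text
t: 0.95
eef_pos: [0.4621, -0.1991, 0.4049]
ee_rot: [3.141, 0.0, -2.695]
force: [-0.3, 0.6, 0.0]
width: 0.0876
```

Call:
send_rows([
  {"offset": [0, 0, 0], "turn": 8},
  {"offset": [0, 0, 0], "turn": 16},
  {"offset": [0, 0, 0], "turn": 19},
  {"offset": [0, 0, 0], "turn": 19},
  {"offset": [0, 0, 0], "turn": 19},
])

```text
t: 1.45
eef_pos: [0.4639, -0.198, 0.4046]
ee_rot: [3.142, -0.0, -3.018]
force: [-0.3, -0.4, 0.0]
width: 0.0872
```

Run:
```python
from h import *
f=grab_frame("wrist"); cv2.imwrite('pics/d.png',f["frame"]); s=get_state(); print(s)
P=cloud(f); h=cv2.cvtColor(f["frame"],cv2.COLOR_BGR2HSV); H,S,V=cv2.split(h); z=P[...,2]
red=((H<6)|(H>174))&(S>150)&(V>60)&(z>.145)&(z<.158)
n_,lab,st,ce=cv2.connectedComponentsWithStats(red.astype(np.uint8))
for i in range(1,n_):
    if st[i,4]>100: print(rect(P[lab==i]),np.median(P[lab==i][:,2]),st[i])
yel=(H>22)&(H<34)&(S>150)&(V>80)&(z>.1)&(z<.13);n_,lab,st,ce=cv2.connectedComponentsWithStats(yel.astype(np.uint8))
for i in range(1,n_):
    if st[i,4]>50: m=P[lab==i].mean(0); print("yel",rect(P[lab==i]),m.round(3),np.degrees(np.arctan2(m[1]+.198,m[0]-.4635)).round(1),ce[i].round())
```

```text
{'t': 1.5, 'q': array([-1.33391908e-02,  7.58394219e-02, -3.56249666e-01, -7.46403568e-05,
       -1.13889984e+00, -1.43358283e+00]), 'qd': array([-0.00083215, -0.00097523, -0.00115648, -0.0002351 ,  0.00070282,
       -0.00506013]), 'joint_efforts': array([-2.35166639e-02, -3.44985867e+01,  2.82190275e+01,  6.72271371e+00,
       -7.56169623e-02, -2.40101502e-02]), 'eef_pos': array([ 0.46392893, -0.19799231,  0.40457553]), 'ee_rot': array([ 3.14149917e+00, -1.81517710e-04, -3.01774959e+00]), 'force': array([-0.05740117, -0.36241011, -0.30938036]), 'moment': array([-0.02268164, -0.08613221, -0.01793627]), 'width': 0.08742091994686842}
(array([ 461.5, -199.4]), array([69.5, 20. ]), 6.5, 2386) 0.15117504643672025 [ 305  198   28   93 2386]
yel (array([ 423.4, -234.7]), array([16.8, 17.7]), 42.5, 421) [ 0.423 -0.235  0.116] -137.3 [280. 183.]
yel (array([ 463.3, -251.7]), array([ 9.8, 17. ]), 1.9, 380) [ 0.462 -0.251  0.118] -91.8 [256. 228.]
yel (array([ 460.3, -147. ]), array([ 9.8, 17.2]), 1.9, 370) [ 0.459 -0.148  0.118] 95.2 [381. 240.]
yel (array([ 500.9, -164. ]), array([17.7, 18.6]), 46.8, 355) [ 0.5   -0.163  0.116] 43.6 [354. 282.]
```

View pics/d.png

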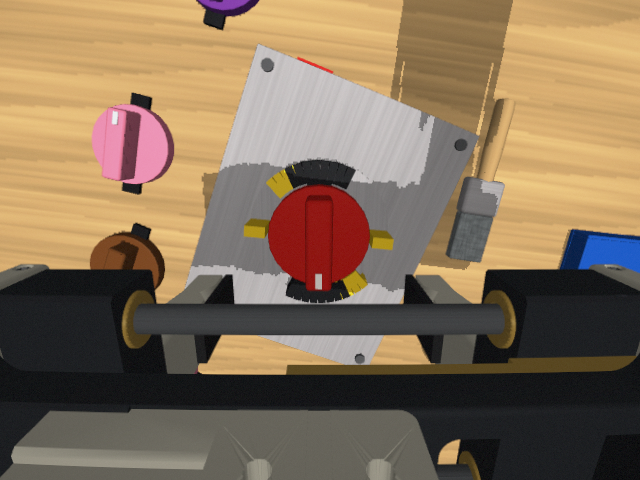

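The wrist view shows the bar at (319,240) between the jaws. The yellow end stops are at (256,228) and (381,240) and the roof pieces at (280,183) and (354,282). I estimate the end stop will be met about 68° after locked. Next I descend and grip.

Call:
send_rows([
  {"offset": [0.16, -0.08, 3], "turn": 0},
  {"offset": [0.16, -0.08, 6], "turn": 0},
  {"offset": [0.16, -0.08, 8], "turn": 0},
  {"offset": [0.16, -0.08, 9.2], "turn": 0},
  {"offset": [0.16, -0.08, 9.8], "turn": 0},
  {"offset": [0.16, -0.08, 10.1], "turn": 0},
  {"offset": [0.16, -0.08, 10.1], "turn": 0},
])

```text
t: 2.2
eef_pos: [0.4628, -0.199, 0.304]
ee_rot: [-3.141, 0.001, -3.019]
force: [0.0, 1.0, 0.0]
width: 0.0876
```

Call:
send_rows([
  {"offset": [0, 0, 0], "turn": 0},
  {"offset": [0, 0, 0], "turn": 0},
  {"offset": [0, 0, 0], "turn": 0},
  {"offset": [0, 0, 0], "turn": 0},
  {"offset": [0, 0, 0], "turn": 0},
  {"offset": [0, 0, 0], "turn": 0},
  {"offset": [0, 0, 0], "turn": 0},
  {"offset": [0, 0, 0], "turn": 0},
], hand=-1, squeeze=50)

```text
t: 3.0
eef_pos: [0.4625, -0.199, 0.3037]
ee_rot: [-3.142, -0.0, -3.019]
force: [0.1, -0.8, -0.6]
width: 0.0289
```

```bash
cat > st.py <<'E'
from h import *
s=get_state()
for k in("t","eef_pos","ee_rot","force","moment","width"): print(k,np.round(s[k],4))
E
python3 st.py
```

```text
t 3.0
eef_pos [ 0.4625 -0.199   0.3037]
ee_rot [-3.1416e+00 -1.0000e-04 -3.0194e+00]
force [ 0.1285 -0.8262 -0.6354]
moment [ 0.0075 -0.0871 -0.0411]
width 0.0289
```

Still closing.

Call:
send_rows([
  {"offset": [0, 0, 0], "turn": 0},
  {"offset": [0, 0, 0], "turn": 0},
  {"offset": [0, 0, 0], "turn": 0},
  {"offset": [0, 0, 0], "turn": 0},
  {"offset": [0, 0, 0], "turn": 0},
])

```text
t: 3.5
eef_pos: [0.4625, -0.1989, 0.3036]
ee_rot: [3.141, -0.0, -3.019]
force: [-0.2, 1.9, 0.7]
width: 0.0202
```

Call:
send_rows([
  {"offset": [0, 0, 0.1], "turn": 0},
  {"offset": [0, 0, 0.25], "turn": 0},
  {"offset": [0, 0, 0.4], "turn": 0},
  {"offset": [0, 0, 0.5], "turn": 0},
  {"offset": [0, 0, 0.5], "turn": 0},
])

```text
t: 4.0
eef_pos: [0.4625, -0.1989, 0.2991]
ee_rot: [-3.142, 0.0, -3.019]
force: [-2.5, 4.0, 8.9]
width: 0.0198
```

```bash
python3 st.py
```

```text
t 4.0
eef_pos [ 0.4625 -0.1989  0.2991]
ee_rot [-3.1415e+00  2.0000e-04 -3.0192e+00]
force [-2.5225  4.0011  8.8717]
moment [1.5633 0.8907 0.0215]
width 0.0198
```

Moved 4.5 mm with 8.9 N, in line with the spring. I'll push a further 3 mm.

Call:
send_rows([
  {"offset": [0, 0, 0.1], "turn": 0},
  {"offset": [0, 0, 0.2], "turn": 0},
  {"offset": [0, 0, 0.3], "turn": 0},
  {"offset": [0, 0, 0.3], "turn": 0},
])

```text
t: 4.4
eef_pos: [0.4625, -0.1989, 0.2963]
ee_rot: [-3.141, 0.0, -3.019]
force: [-3.3, 4.9, 9.4]
width: 0.0198
```

```bash
python3 st.py
python3 - <<'E'
from h import *
f=grab_frame("scene"); P=cloud(f); H,S,V=cv2.split(cv2.cvtColor(f["frame"],cv2.COLOR_BGR2HSV)); z=P[...,2]
red=((H<6)|(H>174))&(S>150)&(V>60)&(P[...,0]<.55)&(z>.1)
print(np.histogram(z[red],bins=np.arange(.1,.16,.003)))
q=P[red&(z>.135)]; print(rect(q))
d=red&(z>.108)&(z<.125); print(np.median(z[d]))
E
```

```text
t 4.4
eef_pos [ 0.4625 -0.1989  0.2963]
ee_rot [-3.1415e+00  3.0000e-04 -3.0191e+00]
force [-3.3028  4.914   9.3958]
moment [ 1.7537  1.2256 -0.0157]
width 0.0198
(array([  9,  15,  17,  37, 195, 211,  17,  11,  10,  14,  10,  10,  10,
        14,  33,  22,   0,   0,   0]), array([0.1  , 0.103, 0.106, 0.109, 0.112, 0.115, 0.118, 0.121, 0.124,
       0.127, 0.13 , 0.133, 0.136, 0.139, 0.142, 0.145, 0.148, 0.151,
       0.154, 0.157]))
(array([ 497. , -223.4]), array([16.6, 78.3]), 10.4, 89)
0.1150245680416021
```

The cap is about 7 mm down. Now I turn it anticlockwise (tool turn negative), easing the sideways load.

Call:
send_rows([
  {"offset": [0.02, 0.04, 0.03], "turn": -3},
  {"offset": [0.02, 0.04, 0.03], "turn": -7},
  {"offset": [0.02, 0.04, 0.03], "turn": -12},
  {"offset": [0.02, 0.04, 0.03], "turn": -17},
  {"offset": [0.02, 0.04, 0.03], "turn": -22},
  {"offset": [0.02, 0.04, 0.03], "turn": -27},
  {"offset": [0.02, 0.04, 0.03], "turn": -30},
  {"offset": [0.02, 0.04, 0.03], "turn": -30},
])

```text
t: 5.25
eef_pos: [0.4634, -0.199, 0.2969]
ee_rot: [-3.138, 0.002, -2.493]
force: [-0.5, 0.3, 9.7]
width: 0.0196
```

```bash
python3 st.py
```

```text
t 5.25
eef_pos [ 0.4634 -0.199   0.2969]
ee_rot [-3.1384e+00  1.9000e-03 -2.4931e+00]
force [-0.4744  0.346   9.7204]
moment [0.2194 0.1115 0.0489]
width 0.0196
```

Call:
send_rows([
  {"offset": [0, 0, 0.03], "turn": -4},
  {"offset": [0, 0, 0.03], "turn": -8},
  {"offset": [0, 0, 0.03], "turn": -12},
  {"offset": [0, 0, 0.03], "turn": -16},
  {"offset": [0, 0, 0.03], "turn": -18},
  {"offset": [0, 0, 0.03], "turn": -18},
])

```text
t: 5.85
eef_pos: [0.4635, -0.199, 0.2967]
ee_rot: [-3.138, 0.001, -2.18]
force: [0.5, -0.3, 9.6]
width: 0.0196
```

```bash
python3 st.py
```

```text
t 5.85
eef_pos [ 0.4635 -0.199   0.2967]
ee_rot [-3.1377e+00  1.0000e-03 -2.1795e+00]
force [ 0.5343 -0.2594  9.6405]
moment [ 0.2626  0.0421 -0.0071]
width 0.0196
```

48° turned with no torque. I continue in small steps, watching the moment.

Call:
send_rows([
  {"offset": [0, 0, 0], "turn": -2},
  {"offset": [0, 0, 0], "turn": -4},
  {"offset": [0, 0, 0], "turn": -6},
  {"offset": [0, 0, 0], "turn": -7},
  {"offset": [0, 0, 0], "turn": -8},
])

```text
t: 6.35
eef_pos: [0.4634, -0.199, 0.2966]
ee_rot: [-3.138, 0.0, -2.04]
force: [-0.1, 1.7, 10.0]
width: 0.0191
```

```bash
python3 st.py
```

```text
t 6.35
eef_pos [ 0.4634 -0.199   0.2966]
ee_rot [-3.1377e+00  5.0000e-04 -2.0405e+00]
force [-0.0608  1.6976  9.9973]
moment [ 0.2859  0.0117 -0.0753]
width 0.0191
```

Call:
send_rows([
  {"offset": [0, 0, 0], "turn": -1},
  {"offset": [0, 0, 0], "turn": -2},
  {"offset": [0, 0, 0], "turn": -3},
  {"offset": [0, 0, 0], "turn": -3},
])

```text
t: 6.75
eef_pos: [0.4634, -0.199, 0.2967]
ee_rot: [-3.138, 0.0, -1.988]
force: [-1.3, 0.1, 10.1]
width: 0.0194
```

```bash
python3 st.py
```

```text
t 6.75
eef_pos [ 0.4634 -0.199   0.2967]
ee_rot [-3.1376e+00  3.0000e-04 -1.9883e+00]
force [-1.256   0.0699 10.1444]
moment [0.2627 0.0089 0.0138]
width 0.0194
```

Call:
send_rows([
  {"offset": [0, 0, 0], "turn": -1},
  {"offset": [0, 0, 0], "turn": -2},
  {"offset": [0, 0, 0], "turn": -3},
  {"offset": [0, 0, 0], "turn": -3},
])

```text
t: 7.15
eef_pos: [0.4634, -0.199, 0.2966]
ee_rot: [-3.138, 0.0, -1.936]
force: [1.2, 1.1, 9.8]
width: 0.0195
```

```bash
python3 st.py
```

```text
t 7.15
eef_pos [ 0.4634 -0.199   0.2966]
ee_rot [-3.1376e+00  1.0000e-04 -1.9359e+00]
force [1.1879 1.0674 9.7509]
moment [ 0.2593 -0.0243 -0.0084]
width 0.0195
```

Call:
send_rows([
  {"offset": [0, 0, 0], "turn": -1},
  {"offset": [0, 0, 0], "turn": -2},
  {"offset": [0, 0, 0], "turn": -3},
  {"offset": [0, 0, 0], "turn": -3},
])

```text
t: 7.55
eef_pos: [0.4631, -0.199, 0.2966]
ee_rot: [-3.139, -0.0, -1.884]
force: [-2.2, 1.1, 11.0]
width: 0.0196
```

```bash
python3 st.py|egrep 'rot|mom'
```

```text
ee_rot [-3.1385e+00 -2.0000e-04 -1.8841e+00]
moment [ 0.3386  0.5186 -0.2742]
```

Call:
send_rows([
  {"offset": [0, 0, 0], "turn": -1},
  {"offset": [0, 0, 0], "turn": -2},
  {"offset": [0, 0, 0], "turn": -2},
])

```text
t: 7.85
eef_pos: [0.4624, -0.199, 0.2964]
ee_rot: [-3.14, -0.001, -1.85]
force: [-4.3, 2.2, 14.0]
width: 0.0199
```

```bash
python3 st.py|egrep 'rot|mom'
```

```text
ee_rot [-3.1404e+00 -6.0000e-04 -1.8500e+00]
moment [ 0.642   1.6628 -0.5905]
```

The moment rises to -0.6 N m at about 67°, matching the expected end stop. I back off 3° and rise with the spring, then check.

Call:
send_rows([
  {"offset": [0, 0, 0], "turn": 1.5},
  {"offset": [0, 0, 0], "turn": 3},
  {"offset": [0, 0, -0.2], "turn": 3},
  {"offset": [0, 0, -0.5], "turn": 3},
  {"offset": [0, 0, -0.8], "turn": 3},
  {"offset": [0, 0, -1.0], "turn": 3},
  {"offset": [0, 0, -1.0], "turn": 3},
])

```text
t: 8.55
eef_pos: [0.4626, -0.199, 0.3056]
ee_rot: [-3.14, -0.0, -1.902]
force: [0.7, -3.6, 3.3]
width: 0.0192
```

```bash
python3 st.py
```

```text
t 8.55
eef_pos [ 0.4626 -0.199   0.3056]
ee_rot [-3.1401e+00 -4.0000e-04 -1.9022e+00]
force [ 0.736  -3.6159  3.3108]
moment [-1.1533 -0.13   -0.0142]
width 0.0192
```

The cap is 2 mm above its locked height with no downward pull, so it is free. Lifting.

Call:
send_rows([
  {"offset": [0, 0, -0.3], "turn": 0},
  {"offset": [0, 0, -0.6], "turn": 0},
  {"offset": [0, 0, -0.9], "turn": 0},
  {"offset": [0, 0, -1.2], "turn": 0},
])

```text
t: 8.95
eef_pos: [0.462, -0.1985, 0.3168]
ee_rot: [3.14, 0.0, -1.903]
force: [-0.2, 0.1, -2.2]
width: 0.0199
```

Call:
send_rows([
  {"offset": [0, 0, -0.5], "turn": 0},
  {"offset": [0, 0, -1.2], "turn": 0},
  {"offset": [0, 0, -2.2], "turn": 0},
  {"offset": [0, 0, -3.4], "turn": 0},
  {"offset": [0, 0, -4], "turn": 0},
  {"offset": [0, 0, -4], "turn": 0},
])

```text
t: 9.55
eef_pos: [0.4626, -0.1987, 0.3585]
ee_rot: [-3.139, 0.001, -1.902]
force: [-0.8, -0.6, -3.3]
width: 0.0195
```

```bash
python3 st.py; python3 -c "
from h import *
a=grab_frame('scene')['frame'][120:380,120:460]; b=grab_frame('side')['frame'][130:330,180:420]
cv2.imwrite('pics/e.png',np.hstack([cv2.resize(a,(400,306)),cv2.resize(b,(367,306))]))"
```

```text
t 9.55
eef_pos [ 0.4626 -0.1987  0.3585]
ee_rot [-3.1391e+00  6.0000e-04 -1.9023e+00]
force [-0.7866 -0.5869 -3.284 ]
moment [-0.0282 -0.0143  0.0005]
width 0.0195
```

View pics/e.png

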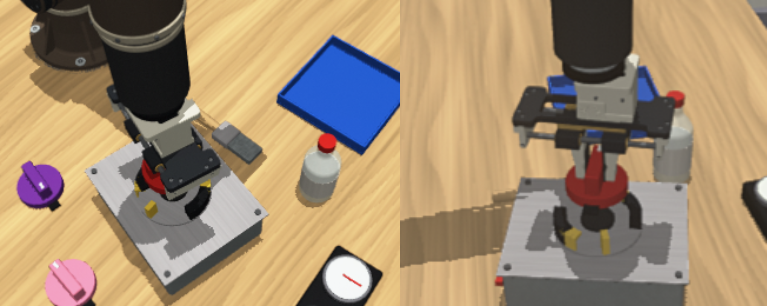

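Both views show the cap clear of the collar and held upright, with the tray in full view at right. I measure the tray, then carry the cap over.

Run:
```python
from h import *
for n in("scene","side"):
    f=grab_frame(n); P=cloud(f); H,S,V=cv2.split(cv2.cvtColor(f["frame"],cv2.COLOR_BGR2HSV)); z=P[...,2]; ok=f["range_z"]>0
    m=(H>100)&(H<128)&(S>120)&ok&(z<.04)&(z>-.01)&(P[...,0]<.75)&(P[...,1]>.05)&(P[...,1]<.4)
    n_,lab,st,ce=cv2.connectedComponentsWithStats(m.astype(np.uint8)); i=1+st[1:,4].argmax()
    q=P[lab==i]; print(n,st[i],"all",rect(q),"rim",rect(q[(q[:,2]>.022)]),"floor",rect(q[q[:,2]<.008]),np.median(q[q[:,2]<.012][:,2]))
```

```text
scene [ 355  150  118  101 6398] all (array([539.9, 221.5]), array([211.9, 227.4]), 1.0, 6398) rim (array([545.7, 210.5]), array([201.4, 203.2]), 1.3, 740) floor (array([539.5, 222.3]), array([210.8, 226.1]), 1.1, 4660) 0.004988192832172167
side [335 174  14  22 202] all (array([623. , 261.6]), array([ 34. , 109.9]), 0.9, 202) rim (array([637.9, 258.9]), array([ 11.5, 103.5]), 8.4, 25) floor (array([628.9, 266. ]), array([92.1, 29.7]), 78.6, 142) 0.003885915455351441
```

Call:
send_rows([
  {"offset": [0, 0, -1], "turn": 0},
  {"offset": [0, 0, -2.5], "turn": 0},
  {"offset": [0, 0, -4], "turn": 0},
  {"offset": [0, 0, -5], "turn": 0},
  {"offset": [0, 0, -5], "turn": 0},
])

```text
t: 10.25
eef_pos: [0.4626, -0.1987, 0.4087]
ee_rot: [-3.139, 0.0, -1.902]
force: [0.5, -0.4, -2.9]
width: 0.0197
```

Call:
send_rows([
  {"offset": [-1, 0.1, 0], "turn": 0},
  {"offset": [-3, 0.4, 0], "turn": 0},
  {"offset": [-5.5, 0.7, 0], "turn": 0},
  {"offset": [-8.5, 1.2, 0], "turn": 0},
  {"offset": [-11.5, 1.6, 0], "turn": 0},
  {"offset": [-14.5, 2.0, 0], "turn": 0},
  {"offset": [-17.5, 2.4, 0], "turn": 0},
  {"offset": [-20.5, 2.8, 0], "turn": 0},
])

```text
t: 11.05
eef_pos: [0.5023, 0.006, 0.4062]
ee_rot: [3.14, -0.001, -1.902]
force: [0.3, -0.2, -3.4]
width: 0.0194
```

Call:
send_rows([
  {"offset": [-3, 0.4, 0], "turn": 0},
  {"offset": [-6, 0.8, 0], "turn": 0},
  {"offset": [-9, 1.2, 0], "turn": 0},
  {"offset": [-12, 1.6, 0], "turn": 0},
  {"offset": [-15, 2.0, 0], "turn": 0},
  {"offset": [-17.5, 2.4, 0], "turn": 0},
  {"offset": [-19.5, 2.6, 0], "turn": 0},
  {"offset": [-20.7, 2.8, 0], "turn": 0},
])

```text
t: 11.85
eef_pos: [0.5435, 0.2108, 0.4061]
ee_rot: [3.141, -0.001, -1.902]
force: [-0.2, -0.1, -2.4]
width: 0.0198
```

Call:
send_rows([
  {"offset": [0, 0, 2], "turn": 0},
  {"offset": [0, 0, 5], "turn": 0},
  {"offset": [0, 0, 8], "turn": 0},
  {"offset": [0, 0, 10.5], "turn": 0},
  {"offset": [0, 0, 12], "turn": 0},
  {"offset": [0, 0, 12.5], "turn": 0},
  {"offset": [0, 0, 12.5], "turn": 0},
])

```text
t: 12.55
eef_pos: [0.5434, 0.2089, 0.2815]
ee_rot: [3.141, -0.001, -1.903]
force: [-0.0, 0.2, -2.8]
width: 0.0198
```

```bash
python3 st.py
python3 - <<'E'
from h import *
f=grab_frame("scene"); cv2.imwrite('pics/g.png',f["frame"][80:360,220:560]); P=cloud(f); H,S,V=cv2.split(cv2.cvtColor(f["frame"],cv2.COLOR_BGR2HSV)); z=P[...,2]
g=grab_frame("side"); cv2.imwrite('pics/g.png',np.hstack([cv2.resize(f["frame"][80:320,260:520],(400,369)),cv2.resize(g["frame"][80:260,200:420],(400,327)).__class__((0,)) if 0 else cv2.resize(g["frame"][80:260,200:400],(400,369))]))
E
```

```text
t 12.55
eef_pos [0.5434 0.2089 0.2815]
ee_rot [ 3.1408e+00 -1.4000e-03 -1.9028e+00]
force [-0.04    0.2445 -2.7609]
moment [ 0.0167 -0.0283  0.0427]
width 0.0198
```

View pics/g.png

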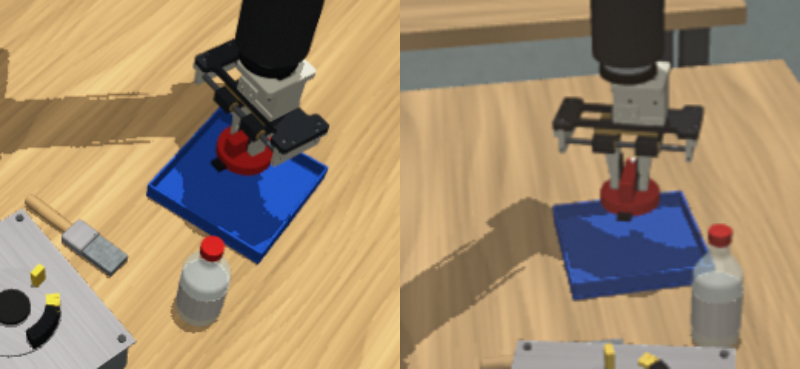

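The cap hangs level above the tray in both views, and the bottle and brush are undisturbed. I descend, then touch down in small steps.

Call:
send_rows([
  {"offset": [0, 0, 1.5], "turn": 0},
  {"offset": [0, 0, 3.5], "turn": 0},
  {"offset": [0, 0, 5.5], "turn": 0},
  {"offset": [0, 0, 6.7], "turn": 0},
  {"offset": [0, 0, 7.2], "turn": 0},
  {"offset": [0, 0, 7.3], "turn": 0},
  {"offset": [0, 0, 7.3], "turn": 0},
])

```text
t: 13.35
eef_pos: [0.5438, 0.2094, 0.2098]
ee_rot: [-3.141, 0.001, -1.902]
force: [-0.6, 0.1, -2.3]
width: 0.0196
```

Call:
send_rows([
  {"offset": [0, 0, 0.1], "turn": 0},
  {"offset": [0, 0, 0.2], "turn": 0},
  {"offset": [0, 0, 0.3], "turn": 0},
  {"offset": [0, 0, 0.3], "turn": 0},
])

```text
t: 13.75
eef_pos: [0.5434, 0.2091, 0.2061]
ee_rot: [3.142, 0.0, -1.902]
force: [0.3, -0.3, -2.7]
width: 0.02
```

Call:
send_rows([
  {"offset": [0, 0, 0.05], "turn": 0},
  {"offset": [0, 0, 0.1], "turn": 0},
  {"offset": [0, 0, 0.1], "turn": 0},
])

```text
t: 14.05
eef_pos: [0.5434, 0.2092, 0.205]
ee_rot: [3.142, -0.0, -1.902]
force: [-0.3, 0.4, -2.7]
width: 0.0194
```

Call:
send_rows([
  {"offset": [0, 0, 0.05], "turn": 0},
  {"offset": [0, 0, 0.1], "turn": 0},
  {"offset": [0, 0, 0.1], "turn": 0},
])

```text
t: 14.35
eef_pos: [0.5434, 0.2091, 0.204]
ee_rot: [3.142, -0.0, -1.902]
force: [0.0, 0.8, -3.1]
width: 0.0195
```

Call:
send_rows([
  {"offset": [0, 0, 0.03], "turn": 0},
  {"offset": [0, 0, 0.06], "turn": 0},
  {"offset": [0, 0, 0.06], "turn": 0},
])

```text
t: 14.65
eef_pos: [0.5434, 0.2092, 0.2037]
ee_rot: [-3.142, 0.0, -1.902]
force: [-1.6, -0.5, 0.2]
width: 0.0195
```

Contact: the load has shifted from -3 to 0 N at the expected height. A touch more, then release gently.

Call:
send_rows([
  {"offset": [0, 0, 0.03], "turn": 0},
  {"offset": [0, 0, 0.03], "turn": 0},
])

```text
t: 14.85
eef_pos: [0.5434, 0.2092, 0.2036]
ee_rot: [-3.141, 0.0, -1.902]
force: [-3.0, -0.6, 5.2]
width: 0.0198
```

Call:
send_rows([
  {"offset": [0, 0, 0], "turn": 0},
  {"offset": [0, 0, 0], "turn": 0},
  {"offset": [0, 0, 0], "turn": 0},
  {"offset": [0, 0, 0], "turn": 0},
  {"offset": [0, 0, 0], "turn": 0},
  {"offset": [0, 0, 0], "turn": 0},
  {"offset": [0, 0, 0], "turn": 0},
  {"offset": [0, 0, 0], "turn": 0},
], hand=0.3)

```text
t: 15.65
eef_pos: [0.5434, 0.2092, 0.2032]
ee_rot: [3.142, -0.0, -1.902]
force: [0.5, -0.2, -1.3]
width: 0.0574
```

Call:
send_rows([
  {"offset": [0, 0, -1], "turn": 0},
  {"offset": [0, 0, -3], "turn": 0},
  {"offset": [0, 0, -6], "turn": 0},
  {"offset": [0, 0, -10], "turn": 0},
  {"offset": [0, 0, -13], "turn": 0},
  {"offset": [0, 0, -15], "turn": 0},
  {"offset": [0, 0, -15], "turn": 0},
  {"offset": [0, 0, -15], "turn": 0},
])

```text
t: 16.45
eef_pos: [0.5432, 0.2091, 0.3541]
ee_rot: [-3.141, 0.002, -1.903]
force: [0.3, -0.6, 0.2]
width: 0.0571
```

```bash
python3 st.py
python3 - <<'E'
from h import *
ims=[]
for n in("scene","side","wrist"):
    f=grab_frame(n); ims.append(f["frame"]); P=cloud(f); H,S,V=cv2.split(cv2.cvtColor(f["frame"],cv2.COLOR_BGR2HSV)); z=P[...,2]
    red=((H<6)|(H>174))&(S>150)&(V>50)&(P[...,0]<.65)&(P[...,1]>.1)&(P[...,1]<.32)&(z<.15)
    for lo,hi in((.044,.06),(.015,.028)):
        q=P[red&(z>lo)&(z<hi)]
        if len(q)>20: 
            A=np.c_[q[:,:2]-q[:,:2].mean(0),np.ones(len(q))]; c=np.linalg.lstsq(A,q[:,2],rcond=None)[0]
            print(n,lo,rect(q),"z",np.median(q[:,2]).round(4),"slope",c[:2].round(3))
cv2.imwrite('pics/i.png',np.hstack([cv2.resize(ims[0][100:340,240:500],(400,369)),cv2.resize(ims[2],(400,369))]))
E
```

```text
t 16.45
eef_pos [0.5432 0.2091 0.3541]
ee_rot [-3.1410e+00  1.6000e-03 -1.9026e+00]
force [ 0.3376 -0.5772  0.2087]
moment [-0.0086  0.0206  0.0298]
width 0.0571
scene 0.044 (array([544.4, 208.6]), array([67.3, 21.7]), 71.7, 218) z 0.0523 slope [-0.12   0.052]
scene 0.015 (array([546. , 208.2]), array([79.8, 79.7]), 8.1, 506) z 0.0228 slope [-0.011  0.025]
side 0.044 (array([541.9, 204.2]), array([68.6, 18.8]), 71.0, 94) z 0.0513 slope [-0.018  0.044]
side 0.015 (array([541. , 203.2]), array([76.8, 79.2]), 73.3, 287) z 0.0213 slope [0.003 0.011]
wrist 0.044 (array([542.6, 207.6]), array([69.4, 19.8]), 70.5, 1678) z 0.0512 slope [0.004 0.   ]
wrist 0.015 (array([542.7, 206.5]), array([80.7, 82.5]), 73.4, 3976) z 0.0214 slope [0.001 0.001]
```

View pics/i.png

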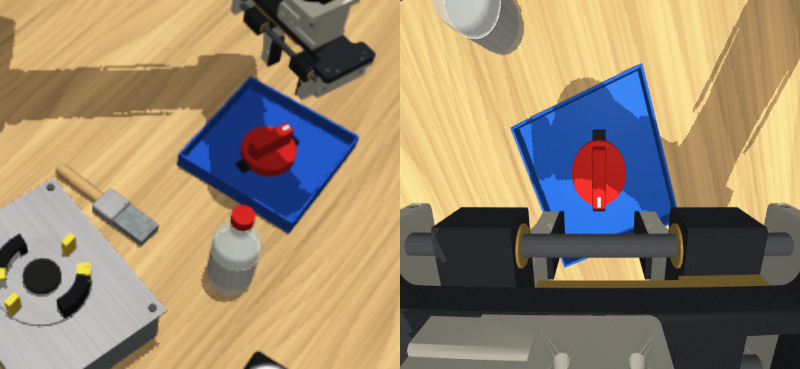

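The cap stands level and centred in the tray at about (0.543, 0.208). Its bar top is at 51 mm, so the grip point is about 36 mm up. The gripper is clear, and the bottle, brush and tank look untouched. Handing in.

```bash
python3 -c "
from station import *
print(job_done())"
```

```text
the job is handed in; nothing more can be done
None
```

The cap is off the tank and standing in the blue drip tray, and I handed the job in at about 16.5 s of the 54 s allowed. The hand-in reports no verdict, so I don't have confirmation that it passed.

- **Opening:** I pushed the cap down about 7 mm and turned it anticlockwise. I felt the end stop at about 67°, where I let the moment reach 0.6 N m against the 3 N m limit. I then backed off 3° and lifted it straight out.
- **Placing:** The cap touched down with about 8 N. I then opened the jaws and raised the gripper 15 cm clear.
- **Last checks:** The wrist camera puts the cap within about 3 mm of the tray's middle, with its grip point about 36 mm up and its tilt under 0.01 rad. The bottle and brush looked unmoved; the cluster was mostly out of frame in the last picture, but the arm never went near it.
- **Disagreements:** The cameras differ by up to about 5 mm on where the cap sits, which is well inside the 60 mm allowed. The scene camera's fit on the small bar top gave a slope of -0.12. I put that down to edge noise, since its own fit on the disc gave at most 0.025 and the wrist camera read level.

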